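Find the loose gauge bolt and hold its cap open

TASK

Slide the green gauge carriage (it has an upright wooden handle) until its white spot sits right under the fixed scribing point. Then, leaving the carriage there, press down on each of the three bolt heads in turn, starting with the one nearest the wooden handle and ending with the one nearest the scribing point, to find the loose one, which sinks and stays down. Lift the brass cap behind the loose bolt well open (about 45 degrees) and finish still holding it up with the fingers, so the fitter can reach the locknut: leave the other two caps shut and do not disturb the loose things on the table.

Things in the scene. Friction and masses are not known exactly. Their poses are not given: they have to be found in the camera images.
- carriage (a joint): Travel of the green carriage along its slideway, m: 0 at the start, grows up to 0.12 as it slides from its handle end towards the scribing point (roughly to the robot's left, +y). Stiff to slide (about 5 N of friction), stays where it is left. The carriage body is 120 mm wide across the slide and 216 mm long; its steel deck is 46 mm above the table.
- handle_top (a point): Centre of the top of the carriage's upright round wooden handle, 24 mm thick, at the carriage's right-hand end. It stands 58 mm tall on a 60 mm square foot 26 mm high; its top is 84 mm above the table. Grip it from above and slide the carriage with it. The handle and the white spot lie on one line along the slide, 290 mm apart, spot on the far (left) end.
- mark (a point): Centre of the white spot, 12 mm across, on the low dark tongue (top 26 mm above the table) at the carriage's left-hand end. Moves with the carriage.
- point (a point): Tip of the fixed cork-handled scribing point, 30 mm above the table (4 mm above the tongue), slanting down from a post 75 mm further along the slide; the post is 100 mm tall. It stands on the path of the white spot, 35 to 90 mm of travel from the start.
- bolt_a_top (a point): Centre of the top of the hexagonal steel bolt head nearest the wooden handle, 27 mm across corners, top 66 mm above the table at the start, 20 mm above the deck; bolts 70 mm apart in a row along the robot's side of the deck. Reached from above with shut fingers.
- bolt_a (a joint): How far that bolt has gone down, m. 0 at the start. A tight bolt gives less than 2 mm under a push of 5 to 20 N; the loose bolt gives way at about 2 N, goes down 7.5 mm to its stop and stays down. Nothing shows which is loose before it is pressed.
- bolt_b_top (a point): Centre of the top of the hexagonal steel bolt head in the middle, 27 mm across corners, top 66 mm above the table at the start, 20 mm above the deck; bolts 70 mm apart in a row along the robot's side of the deck. Reached from above with shut fingers.
- bolt_b (a joint): How far that bolt has gone down, m. 0 at the start. A tight bolt gives less than 2 mm under a push of 5 to 20 N; the loose bolt gives way at about 2 N, goes down 7.5 mm to its stop and stays down. Nothing shows which is loose before it is pressed.
- bolt_c_top (a point): Centre of the top of the hexagonal steel bolt head nearest the scribing point, 27 mm across corners, top 66 mm above the table at the start, 20 mm above the deck; bolts 70 mm apart in a row along the robot's side of the deck. Reached from above with shut fingers.
- bolt_c (a joint): How far that bolt has gone down, m. 0 at the start. A tight bolt gives less than 2 mm under a push of 5 to 20 N; the loose bolt gives way at about 2 N, goes down 7.5 mm to its stop and stays down. Nothing shows which is loose before it is pressed.
- cap_a (a joint): Opening of the hinged brass cap belonging to bolt a (directly behind it, away from the robot), rad: 0 shut, 1.1 at its stop. It falls shut by itself when not held.
- cap_a_lug (a point): Centre of the round head of the brass lifting lug on the robot-side edge of cap a: a cylinder 16 mm across and 14 mm long lying along the slide, so grip it 14 mm wide with the fingers closing along the slide. 86 mm above the table when shut (top 94 mm); the cap plate below it, 46 mm wide along the slide, has its top 58 mm above the table. Lugs are 70 mm apart; 36 to 40 mm behind the bolt's centre.
- cap_a_hinge (a point): Middle of the hinge pin of cap a, on the far edge of the cap, 50 mm above the table; the pin runs along the slide. With the cap shut the lug centre is 52 mm nearer the robot and 36 mm higher than this, and it swings up and away from the robot about it.
- cap_b (a joint): Opening of the hinged brass cap belonging to bolt b (directly behind it, away from the robot), rad: 0 shut, 1.1 at its stop. It falls shut by itself when not held.
- cap_b_lug (a point): Centre of the round head of the brass lifting lug on the robot-side edge of cap b: a cylinder 16 mm across and 14 mm long lying along the slide, so grip it 14 mm wide with the fingers closing along the slide. 86 mm above the table when shut (top 94 mm); the cap plate below it, 46 mm wide along the slide, has its top 58 mm above the table. Lugs are 70 mm apart; 36 to 40 mm behind the bolt's centre.
- cap_b_hinge (a point): Middle of the hinge pin of cap b, on the far edge of the cap, 50 mm above the table; the pin runs along the slide. With the cap shut the lug centre is 52 mm nearer the robot and 36 mm higher than this, and it swings up and away from the robot about it.
- cap_c (a joint): Opening of the hinged brass cap belonging to bolt c (directly behind it, away from the robot), rad: 0 shut, 1.1 at its stop. It falls shut by itself when not held.
- cap_c_lug (a point): Centre of the round head of the brass lifting lug on the robot-side edge of cap c: a cylinder 16 mm across and 14 mm long lying along the slide, so grip it 14 mm wide with the fingers closing along the slide. 86 mm above the table when shut (top 94 mm); the cap plate below it, 46 mm wide along the slide, has its top 58 mm above the table. Lugs are 70 mm apart; 36 to 40 mm behind the bolt's centre.
- cap_c_hinge (a point): Middle of the hinge pin of cap c, on the far edge of the cap, 50 mm above the table; the pin runs along the slide. With the cap shut the lug centre is 52 mm nearer the robot and 36 mm higher than this, and it swings up and away from the robot about it.
- canister: Screw-top brass canister of gauge blocks, 74 mm across, 112 mm tall, loose bystander; origin under its centre.
- ashtray: Chipped white enamel ashtray, 120 mm across, 28 mm high, loose bystander; origin under its centre.
- wedge_gauge: Stepped steel wedge gauge, 140 x 22 mm, up to 13 mm high, loose bystander; origin under its middle.
- spanner: Dark steel spanner 180 mm long lying flat, loose bystander.
- ring_gauge: Steel ring gauge, 90 mm across, 22 mm high, loose bystander; origin under its centre.

How it is judged:
On the way, in this order (a step that is already met when the one before it is completed fails the run):
1. the white spot is under the scribing point (centre within 5 mm) and the carriage is still (horizontal distance between mark and point below 0.005 m and value of joint carriage above 0.02 m and velocity of joint carriage between -0.005 and 0.005 m/s), for 0.2 s.
2. the bolt nearest the wooden handle is pressed (over 1 N) with the spot still under the point (contact force between any of the fingers, the arm and bolt_a above 1 N and horizontal distance between mark and point below 0.007 m), for 0.02 s.
3. the bolt in the middle is pressed (over 1 N) with the spot still under the point (contact force between any of the fingers, the arm and bolt_b above 1 N and horizontal distance between mark and point below 0.007 m), for 0.02 s.
4. the bolt nearest the scribing point is pressed (over 1 N) with the spot still under the point (contact force between any of the fingers, the arm and bolt_c above 1 N and horizontal distance between mark and point below 0.007 m), for 0.02 s.
At the end, for the whole second after the job is handed in: The white spot's centre is within 7 mm of the scribing point's tip seen from above; the cap of the bolt that has sunk (more than 4.5 mm) is open more than 0.6 rad (34 degrees) and held by the fingers; the other two caps are shut (under 0.1 rad) (horizontal distance between mark and point below 0.007 m and ((value of joint bolt_a above 0.0045 m and value of joint cap_a above 0.6 rad and contact force between the fingers and cap_a above 0.3 N and value of joint each of cap_b, cap_c below 0.1 rad) or (value of joint bolt_b above 0.0045 m and value of joint cap_b above 0.6 rad and contact force between the fingers and cap_b above 0.3 N and value of joint each of cap_a, cap_c below 0.1 rad) or (value of joint bolt_c above 0.0045 m and value of joint cap_c above 0.6 rad and contact force between the fingers and cap_c above 0.3 N and value of joint each of cap_a, cap_b below 0.1 rad))); the arm keeps its last pose, push and grip.
It fails at once if a cap is lifted (over 0.3 rad) whose bolt has not been found loose ((value of joint cap_a above 0.3 rad and value of joint bolt_a below 0.004 m) or (value of joint cap_b above 0.3 rad and value of joint bolt_b below 0.004 m) or (value of joint cap_c above 0.3 rad and value of joint bolt_c below 0.004 m)).
It fails at once if a loose bystander is moved more than 30 mm (distance of any of canister, ashtray, wedge_gauge, spanner, ring_gauge from where it was at the start of the episode above 0.03 m).
It also fails if it takes over 61 s, if anything falls off the work surface, if the arm or the gripper's body presses on something with over 40 N, if the wrist force passes 120 N, or if a joint passes its speed limit or range.

ROBOT

A 6-joint arm with a two-finger parallel gripper is mounted at the origin on the work surface. World frame = base frame: x ahead of the robot, y to its left, z up, the work surface at z = 0. Lengths are in m, angles in rad, forces in N, time in s.
With the tool pointing down it reaches from about 0.3 to 0.775 m from the base axis. Payload 14.6 kg.
Tool frame: the origin (TCP) lies midway between the tips of the shut fingers; the grasp point (between the pads) lies 19 mm behind it (ctrl.grip_depth is the z of the grasp point in the tool frame, in m); z points along the fingers, y is the line along which they close (so a half turn about z gives the same grasp; the last joint's range is limited). The gripper opens to 94 mm and grips with 3 to 60 N. Pads are 16 mm wide; open, the fingers measure 119 mm over their backs; the gripper's body (75 mm by 177 mm) begins 78 mm behind the grasp point.
Start: joints at [1.225, 0.3, 1.521, -0, 1.321, -0.067], TCP at [0.151, 0.529, 0.205] pointing down, gripper open.
Joint ranges: [-3.03, 3.03], [-0.79, 2.21], [0.23, 2.52], [-1.04, 4.18], [0, 3.07], [-2.55, 2.55]. Speed limits (rad/s): [2.22, 2.22, 2.57, 3.14, 3.14, 3.14].

INTERFACE

Orientations are given as [roll, pitch, yaw] about the fixed x, y, z axes, in that order (R = Rz(yaw) Ry(pitch) Rx(roll)).
In Python, from station import ctrl gives the robot as it stands. The module is installed in compiled form; this text tells all that it offers.
- The arm moves only by the tool carry_out, never from a script. Its argument "commands" is a list of rows, each a list of 3 entries, a list of its own where there are three numbers: the closure, from 0 (fully open) to 1 (shut), then the shift along the tool's x, y, z in mm, then the turn, a rotation vector about the tool's x, y, z in rad. In form: [[gripper, [tx, ty, tz], [wx, wy, wz]], ...]. A call has 1 to 10 rows; each row shifts and turns the commanded pose from where the row before left it, along the tool's axes as they then stand; what a row does not reach is not made up. A row lasts 1/8 s, in which the tool goes at most 62.5 mm and 10.7 degrees, less where a joint would pass 70% of its speed; a pose out of reach is approached as far as the arm can. A call with a gripper value outside its range is refused whole. The fingers move at their own pace and stop on an object; "squeeze" is the grip in N (left out, the last holds). Time passes only in rows, so rows that do not move let the fingers close. It gives the time, the measured TCP pose, the force, the opening and the grip force at its end, in the units of the state.
- ctrl.get_obs(): the state, without advancing time (a new reading comes with each control period).
- ctrl.camera(name): name is "scene" or "side" or "wrist"; returns a dict with "img" (384x512x3 uint8, blue, green, red), "camera_matrix" (3x3 intrinsics, pixels), "k1" (the pictures are not rectified: a ray, as slopes to the right and down, at radius r is drawn at 1 + k1 r^2 times it, then the intrinsics apply), "rvec" (rotation vector, rad) and "tvec" (3), from world to camera coordinates, as OpenCV has them. Camera axes: x right, y down, z forward; pixel columns grow to the right and rows downward; lengths in m; the calibration is good to about 2 mm. A picture is of the moment at which its call begins. There is no depth.
- ctrl.hand_in(): hands the job in; it is judged then, once.
Trained networks look in the newest picture that a camera, given by its name, has taken for a name from the list of things; names that differ only in an ending like _2 or _b are one class to them, and where a whole thing is asked for, a point or a joint stands for the part that bears it (a point fixed in the world has none). Each returns a list of dicts, best first, with "score" (0 to 1); they miss things now and then, are a little off and sometimes report something else, mostly with a low value. They report only what shows in the picture. A call takes as long as a camera call.
- ctrl.outline_of(thing, camera): "region" (384x512 bool, what is visible of it).
- ctrl.place_of(thing, camera): "at" ([x, y, z] in m, in world coordinates, good to about 4 mm: a listed point, or the origin of a listed thing).
The state is a dict: "time_s": time; "qpos": joint angles; "joint_vel": joint speeds; "tau": joint torques, N m; "ee_pos": TCP position; "eef_rot": TCP orientation; "force": force on the tool from outside, world axes, zero at the start; "moment": the same for the moment, N m; "grip_width": finger opening in m; "grip_force": force on a finger pad.
Only numpy, scipy, OpenCV 4.12 (cv2) and the standard library are available. Lean on these libraries where they do the work, as an engineer would, in place of code of your own. Each camera call takes 0.05 s, during which the arm holds its last target. There are 200 camera calls.

## Working session

There is one attempt and no reset: what is moved stays moved. The work goes in short steps, Python scripts to look and compute and a tool call to move; the robot and the scene stay as the last step left them, time stands still between calls to the robot, and variables do not carry over. Pictures are saved under pics/ and viewed, at most 10 in all, crops included, and the job is handed in when it is done.

Besides the shell and the picture viewer there is one more tool, called by a JSON object that holds its "method" and its "body", one argument or row to a line. carry_out: Moves the arm, as the interface text tells. Its arguments: {"type":"object","properties":{"commands":{"type":"array","items":{"type":"array"}},"squeeze":{"type":"number"}},"required":["commands"]}

```bash
mkdir -p pics; cat > h.py <<'E'
import numpy as np, cv2
from station import ctrl
from scipy.spatial.transform import Rotation as R
def ray(c,px):
    K=c["camera_matrix"];p=np.array(px,float)
    d=np.array([(p[0]-K[0,2])/K[0,0],(p[1]-K[1,2])/K[1,1]]);u=d.copy()
    for _ in range(20): u=d/(1+c["k1"]*(u@u))
    Rm=cv2.Rodrigues(np.array(c["rvec"],float))[0];t=np.array(c["tvec"],float).ravel()
    v=Rm.T@np.array([u[0],u[1],1]);return -Rm.T@t,v/np.linalg.norm(v)
def at_z(c,px,z):
    o,v=ray(c,px);return o+v*(z-o[2])/v[2]
def proj(c,X):
    Rm=cv2.Rodrigues(np.array(c["rvec"],float))[0];q=Rm@np.array(X,float)+np.array(c["tvec"],float).ravel()
    u=q[:2]/q[2];u=u*(1+c["k1"]*(u@u));K=c["camera_matrix"]
    return np.array([K[0,0]*u[0]+K[0,2],K[1,1]*u[1]+K[1,2]])
def tri(L):
    A=np.zeros((3,3));b=np.zeros(3)
    for c,p in L:
        o,v=ray(c,p);M=np.eye(3)-np.outer(v,v);A+=M;b+=M@o
    return np.linalg.solve(A,b)
def state():
    s=ctrl.get_obs();print({k:np.round(s[k],3).tolist() for k in("time_s","ee_pos","eef_rot","force","grip_width","grip_force","qpos")});return s
E
python3 - <<'E'
from h import *
s=state()
ims=[]
for n in("scene","side"):
    c=ctrl.camera(n);ims.append(c["img"])
    for t in["handle_top","mark","point","bolt_a_top","cap_a_lug","cap_a_hinge","canister","ashtray","wedge_gauge","spanner","ring_gauge"]:
        print(n,t,[(round(r["score"],2),np.round(r["at"],3).tolist(),proj(c,r["at"]).round().tolist()) for r in ctrl.place_of(t,n)[:4]])
cv2.imwrite("pics/scene.png",ims[0]);cv2.imwrite("pics/side.png",ims[1])
E
```

```text
{'time_s': 0.0, 'ee_pos': [0.151, 0.529, 0.205], 'eef_rot': [-3.14, -0.0, 2.863], 'force': [-0.392, 0.203, 0.259], 'grip_width': 0.094, 'grip_force': 0.0, 'qpos': [1.225, 0.3, 1.522, 0.0, 1.321, -0.067]}
scene handle_top [(0.72, [0.512, -0.206, 0.086], [200.0, 241.0])]
scene mark [(0.63, [0.56, 0.087, 0.026], [273.0, 183.0])]
scene point [(0.82, [0.572, 0.16, 0.031], [289.0, 167.0])]
scene bolt_a_top [(0.65, [0.488, -0.119, 0.069], [213.0, 215.0]), (0.2, [0.548, 0.014, 0.085], [257.0, 188.0])]
scene cap_a_lug [(0.79, [0.529, -0.128, 0.086], [223.0, 222.0])]
scene cap_a_hinge [(0.89, [0.581, -0.136, 0.05], [237.0, 239.0])]
scene canister [(0.71, [0.766, -0.208, 0.002], [280.0, 303.0]), (0.42, [0.776, 0.061, -0.002], [330.0, 228.0])]
scene ashtray [(0.91, [0.776, 0.061, -0.002], [330.0, 228.0])]
scene wedge_gauge [(0.65, [0.348, 0.422, 0.003], [272.0, 92.0]), (0.63, [0.507, 0.017, 0.068], [246.0, 184.0])]
scene spanner [(0.74, [0.554, -0.45, 0.0], [159.0, 338.0]), (0.66, [0.489, -0.12, 0.068], [213.0, 216.0])]
scene ring_gauge [(0.6, [0.538, 0.471, 0.004], [325.0, 105.0]), (0.16, [0.52
[... 159 characters left out ...]
de point [(0.74, [0.569, 0.163, 0.033], [239.0, 227.0])]
side bolt_a_top [(0.51, [0.49, -0.12, 0.066], [274.0, 178.0]), (0.29, [0.573, 0.162, 0.033], [238.0, 226.0])]
side cap_a_lug [(0.47, [0.527, -0.126, 0.087], [265.0, 172.0]), (0.34, [0.515, 0.02, 0.065], [262.0, 197.0])]
side cap_a_hinge [(0.62, [0.578, -0.133, 0.051], [252.0, 178.0])]
side canister [(0.89, [0.764, -0.214, -0.001], [213.0, 175.0])]
side ashtray [(0.59, [0.779, 0.059, 0.002], [190.0, 210.0])]
side wedge_gauge [(0.76, [0.35, 0.422, 0.0], [298.0, 301.0])]
side spanner [(0.4, [0.555, -0.444, -0.0], [268.0, 155.0])]
side ring_gauge [(0.95, [0.54, 0.474, -0.002], [226.0, 306.0]), (0.2, [0.577, -0.133, 0.052], [252.0, 178.0])]
```

View pics/scene.png

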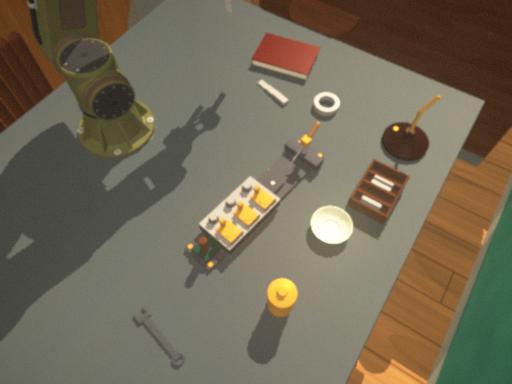

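View pics/side.png

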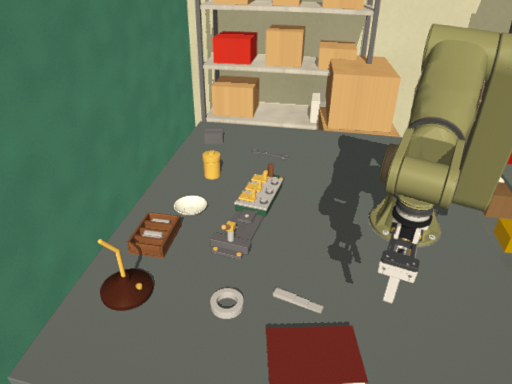

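The scene shows the carriage running from the handle near (200,241) to the white spot at (273,183), with the scribing point at (289,167). The side view agrees. The slide is turned about 0.15 rad from +y, and the travel needed is about 75 mm. I'll move above the handle and take a closer look there.

{"method": "carry_out", "body": {
  "commands": [
    [0.3, [-36.7, -40.3, 0], [0, 0, 0]],
    [0.3, [-36.7, -40.3, 0], [0, 0, 0]],
    [0.3, [-36.7, -40.3, 0], [0, 0, 0]],
    [0.3, [-36.7, -40.3, 0], [0, 0, 0]],
    [0.3, [-36.7, -40.3, 0], [0, 0, 0]],
    [0.3, [-36.7, -40.3, 0], [0, 0, 0]],
    [0.3, [-36.7, -40.3, 0], [0, 0, 0]],
    [0.3, [-36.7, -40.3, 0], [0, 0, 0]],
    [0.3, [-36.7, -40.3, 0], [0, 0, 0]],
    [0.3, [-36.7, -40.3, 0], [0, 0, 0]]
  ]
}}

```text
time_s: 2.45
ee_pos: [0.3939, 0.0385, 0.2058]
eef_rot: [3.141, 0.001, 2.863]
force: [0.3, 1.0, 0.5]
grip_width: 0.0657
grip_force: 0.0
```

{"method": "carry_out", "body": {
  "commands": [
    [0.3, [-36.7, -40.3, 0], [0, 0, 0]],
    [0.3, [-36.7, -40.3, 0], [0, 0, 0]],
    [0.3, [0, 0, 0], [0, 0, -0.127]],
    [0.3, [0, 0, 0], [0, 0, 0]],
    [0.3, [0, 0, 0], [0, 0, 0]]
  ]
}}

```text
time_s: 3.08
ee_pos: [0.4416, -0.0569, 0.2056]
eef_rot: [-3.142, 0.0, 2.988]
force: [0.2, -0.2, 0.4]
grip_width: 0.0656
grip_force: 0.0
```

```bash
python3 - <<'E'
from h import *
s=state()
c=ctrl.camera("wrist")
print(-cv2.Rodrigues(c["rvec"])[0].T@np.ravel(c["tvec"]))
for t in["handle_top","mark","point","bolt_a_top","cap_a_lug","cap_a_hinge"]:
    print(t,[(round(r["score"],2),np.round(r["at"],3).tolist(),proj(c,r["at"]).round().tolist()) for r in ctrl.place_of(t,"wrist")[:4]])
cv2.imwrite("pics/w1.png",c["img"])
E
```

```text
{'time_s': 3.075, 'ee_pos': [0.442, -0.057, 0.206], 'eef_rot': [-3.142, 0.0, 2.988], 'force': [0.169, -0.23, 0.371], 'grip_width': 0.066, 'grip_force': 0.0, 'qpos': [-0.211, 0.064, 1.8, 0.0, 1.278, -1.628]}
[ 0.37307231 -0.04628973  0.38513972]
handle_top [(0.91, [0.517, -0.199, 0.082], [128.0, 278.0])]
mark [(0.91, [0.563, 0.089, 0.025], [389.0, 255.0])]
point []
bolt_a_top [(0.58, [0.49, -0.121, 0.068], [199.0, 238.0])]
cap_a_lug [(0.88, [0.522, -0.124, 0.086], [199.0, 275.0])]
cap_a_hinge [(0.83, [0.578, -0.136, 0.051], [203.0, 306.0])]
```

View pics/w1.png

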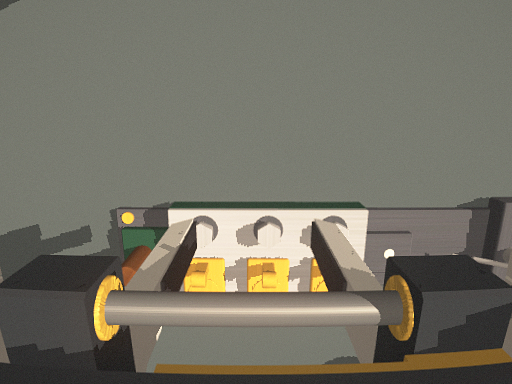

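The wrist picture shows the handle at (130,270), the bolts at (203,228), (268,228) and (333,225), the lugs below them, and the spot at (389,254). All of this matches the estimates. I'll go to the handle and grip it.

{"method": "carry_out", "body": {
  "commands": [
    [0.45, [-32, -44, 0], [0, 0, 0]],
    [0.45, [-32, -44, 0], [0, 0, 0]],
    [0.45, [-31, -44, 0], [0, 0, 0]],
    [0.45, [0, 0, 40], [0, 0, 0]],
    [0.45, [0, 0, 40], [0, 0, 0]],
    [0.45, [0, 0, 40], [0, 0, 0]],
    [0.45, [0, 0, 33], [0, 0, 0]],
    [0.45, [0, 0, 0], [0, 0, 0]]
  ]
}}

```text
time_s: 4.42
ee_pos: [0.5145, -0.2016, 0.0506]
eef_rot: [3.14, -0.004, 2.99]
force: [-0.6, -0.9, 0.5]
grip_width: 0.0515
grip_force: 0.0
```

{"method": "carry_out", "body": {
  "commands": [
    [1, [0, 0, 0], [0, 0, 0]],
    [1, [0, 0, 0], [0, 0, 0]],
    [1, [0, 0, 0], [0, 0, 0]],
    [1, [0, 0, 0], [0, 0, 0]],
    [1, [0, 0, 0], [0, 0, 0]]
  ],
  "squeeze": 20
}}

```text
time_s: 5.05
ee_pos: [0.5165, -0.1998, 0.0536]
eef_rot: [3.138, 0.001, 2.99]
force: [3.2, 20.4, 9.1]
grip_width: 0.0236
grip_force: 20.0
```

{"method": "carry_out", "body": {
  "commands": [
    [1, [0, 8, 0], [0, 0, 0]],
    [1, [0, 10, 0], [0, 0, 0]],
    [1, [0, 12, 0], [0, 0, 0]],
    [1, [0, 12, 0], [0, 0, 0]],
    [1, [0, 12, 0], [0, 0, 0]],
    [1, [0, 10, 0], [0, 0, 0]],
    [1, [0, 6, 0], [0, 0, 0]],
    [1, [0, 0, 0], [0, 0, 0]],
    [1, [0, 0, 0], [0, 0, 0]]
  ]
}}

```text
time_s: 6.18
ee_pos: [0.5271, -0.1327, 0.0536]
eef_rot: [3.141, 0.002, 2.99]
force: [1.4, 3.2, 6.2]
grip_width: 0.0235
grip_force: 20.0
```

```bash
cat > look.py <<'E'
from h import *
import sys
s=state()
C={n:ctrl.camera(n) for n in("scene","side","wrist")}
for n in C:
    for t in["handle_top","mark","point"]:
        print(n,t,[(round(r["score"],2),np.round(r["at"],4).tolist(),proj(C[n],r["at"]).round(1).tolist()) for r in ctrl.place_of(t,n)[:1]])
q={n:proj(C[n],[0.571,0.16,0.03]).astype(int) for n in C}
def crop(n):
    x,y=q[n];p=cv2.copyMakeBorder(C[n]["img"],60,60,60,60,cv2.BORDER_CONSTANT);x=min(max(x,0),511);y=min(max(y,0),383);print(n,"crop origin",x-30,y-30)
    return cv2.resize(p[y+30:y+90,x+30:x+90],(266,266),interpolation=cv2.INTER_CUBIC)
cv2.imwrite(sys.argv[1],np.hstack([crop(n) for n in C]))
E
python3 look.py pics/l1.png
```

```text
{'time_s': 6.175, 'ee_pos': [0.527, -0.133, 0.054], 'eef_rot': [3.141, 0.002, 2.99], 'force': [1.417, 3.209, 6.219], 'grip_width': 0.024, 'grip_force': 20.001, 'qpos': [-0.314, 0.459, 1.685, 0.001, 0.995, -1.734]}
scene handle_top [(0.88, [0.5247, -0.1394, 0.0825], [219.1, 225.0])]
scene mark [(0.66, [0.5659, 0.1559, 0.0254], [286.2, 167.9])]
scene point [(0.8, [0.5741, 0.162, 0.0323], [289.7, 166.5])]
side handle_top [(0.65, [0.542, 0.4712, 0.0008], [226.0, 304.8])]
side mark [(0.79, [0.5711, 0.1565, 0.0277], [238.9, 226.6])]
side point [(0.83, [0.5729, 0.1658, 0.0318], [237.8, 227.2])]
wrist handle_top [(0.9, [0.5285, -0.1317, 0.0822], [255.7, 257.9])]
wrist mark [(0.42, [0.4982, -0.0526, 0.0679], [399.5, 169.1])]
wrist point [(0.52, [0.5276, -0.1303, 0.0829], [258.3, 256.5])]
scene crop origin 258 136
side crop origin 208 196
wrist crop origin 481 184
```

View pics/l1.png

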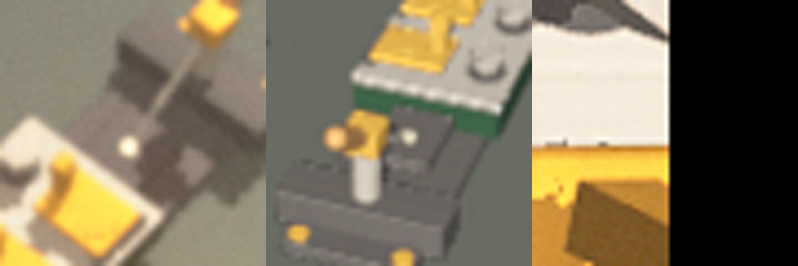

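The crop shows the spot at scene pixel (287,169), just short of the rod tip. About 7 mm of travel remains. I'll push that far, release, and check with the wrist camera from nearer the point.

{"method": "carry_out", "body": {
  "commands": [
    [1, [0, 4, 0], [0, 0, 0]],
    [1, [0, 3.3, 0], [0, 0, 0]],
    [1, [0, 0, 0], [0, 0, 0]],
    [1, [0, 0, 0], [0, 0, 0]],
    [1, [0, 0, 0], [0, 0, 0]]
  ]
}}

```text
time_s: 7.4
ee_pos: [0.5281, -0.1261, 0.0536]
eef_rot: [-3.141, 0.002, 2.99]
force: [2.1, -1.3, 6.8]
grip_width: 0.0237
grip_force: 20.0
```

{"method": "carry_out", "body": {
  "commands": [
    [0.45, [0, 0, 0], [0, 0, 0]],
    [0.45, [0, 0, 0], [0, 0, 0]],
    [0.45, [0, 0, 0], [0, 0, 0]],
    [0.45, [0, 0, -50], [0, 0, 0]],
    [0.45, [0, 0, -50], [0, 0, 0]],
    [0.45, [10, 55, -20], [0, 0, 0]],
    [0.8, [20, 55, 0], [0, 0, 0]],
    [1, [20, 55, 0], [0, 0, 0]],
    [1, [0, 50, 0], [0, 0, 0]],
    [1, [0, 0, 0], [0, 0, 0]]
  ]
}}

```text
time_s: 8.65
ee_pos: [0.5102, 0.0969, 0.1724]
eef_rot: [3.141, -0.0, 2.994]
force: [0.4, -0.9, 0.2]
grip_width: 0.0152
grip_force: 0.0
```

```bash
python3 - <<'E'
from h import *
s=state()
c=ctrl.camera("wrist")
print(-cv2.Rodrigues(c["rvec"])[0].T@np.ravel(c["tvec"]))
for t in["handle_top","mark","point","bolt_a_top","bolt_b_top","bolt_c_top","cap_a_lug","cap_a_hinge"]:
    print(t,[(round(r["score"],2),np.round(r["at"],4).tolist(),proj(c,r["at"]).round(1).tolist()) for r in ctrl.place_of(t,"wrist")[:4]])
x,y=proj(c,[0.572,0.162,0.03]).astype(int);x=min(max(x,60),452);y=min(max(y,45),339);print("crop",x-60,y-45)
cv2.imwrite("pics/w2.png",np.hstack([cv2.resize(c["img"],(400,300)),cv2.resize(c["img"][y-45:y+45,x-60:x+60],(400,300),interpolation=cv2.INTER_CUBIC)]))
np.save("w2.npy",c,allow_pickle=True)
E
```

```text
{'time_s': 8.65, 'ee_pos': [0.51, 0.097, 0.172], 'eef_rot': [3.141, -0.0, 2.994], 'force': [0.358, -0.907, 0.238], 'grip_width': 0.015, 'grip_force': 0.0, 'qpos': [0.117, 0.262, 1.649, 0.0, 1.231, -1.306]}
[0.44170998 0.10710047 0.35196894]
handle_top [(0.94, [0.5308, -0.127, 0.0833], [16.4, 251.7])]
mark [(0.8, [0.5734, 0.1634, 0.0252], [325.1, 230.5])]
point [(0.79, [0.5706, 0.1576, 0.0343], [321.0, 231.9])]
bolt_a_top [(0.73, [0.5033, -0.0488, 0.0706], [92.1, 207.9])]
bolt_b_top [(0.72, [0.5128, 0.0225, 0.0654], [171.9, 205.3])]
bolt_c_top [(0.77, [0.5227, 0.0934, 0.0686], [251.4, 205.6])]
cap_a_lug [(0.89, [0.5382, -0.0498, 0.0873], [92.9, 251.1])]
cap_a_hinge [(0.75, [0.5901, -0.06, 0.0503], [113.7, 283.9])]
crop 264 186
```

View pics/w2.png

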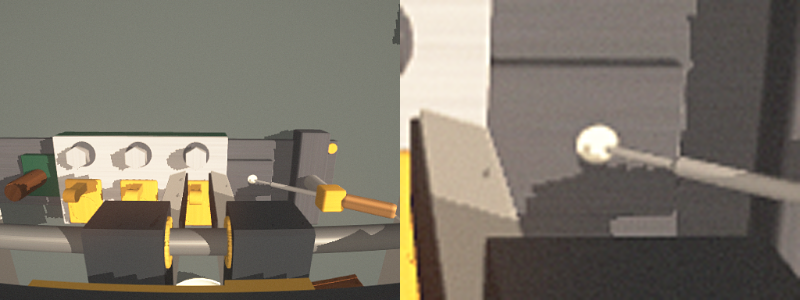

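The crop shows the spot centred near pixel (323.4,229.2), with the rod tip over its right half near (326.5,231). I'll convert those pixels to positions.

```bash
python3 - <<'E'
from h import *
c=np.load("w2.npy",allow_pickle=True).item()
m=at_z(c,[323.4,229.2],.026);u=np.array([.152,.988,0])
for px in([325.5,230.5],[327.6,231]):
    p=at_z(c,px,.03);d=p-m;print(m.round(4),p.round(4),d[:2].round(4),d@u)
g=c["img"];print(g[226:236,314:336].max(axis=2))
E
```

```text
[0.5714 0.1617 0.026 ] [0.5715 0.163  0.03  ] [0.0002 0.0014] 0.0013629045639142686
[0.5714 0.1617 0.026 ] [0.5724 0.1651 0.03  ] [0.001  0.0035] 0.003581205310569979
[[130 128 125 144 249 255 255 255 255 255 255 255 255 255 244 118 125 130
  127 130 128 127]
 [134 125 123 214 255 255 255 255 255 255 255 255 255 255 255 172 128 125
  131 130 131 130]
 [134 132 126 249 255 255 255 255 255 255 255 255 255 255 255 186 126 129
  133 130 127 135]
 [133 129 119 255 255 247 246 255 255 255 255 255 251 254 238 160 125 124
  128 132 129 130]
 [131 129 126 255 255 217 214 254 255 255 255 239 183 203 193 180 161 147
  134 111 118 127]
 [134 132 127 222 245 220 217 255 255 255 255 243 155 171 183 185 187 189
  186 182 163 154]
 [133 130 125 133 189 226 221 237 246 246 255 255 240 181 151 156 167 176
  182 190 188 188]
 [130 129 131 107 121 182 215 224 221 222 244 247 211 148 135 133 128 136
  162 164 163 175]
 [133 129 131 106  87 104 138 167 175 178 175 153 130 132 131 132 132 129
  139 129 130 136]
 [133 130 134 113  82  87  84  98 101 102 104  88 117 131 137 106  94  92
  125 131 135 132]]
```

The spot is about 1.5 mm from the tip, so that step is good. Next I'll press bolt a.

{"method": "carry_out", "body": {
  "commands": [
    [1, [-4, -48, 0], [0, 0, 0]],
    [1, [-4, -48, 0], [0, 0, 0]],
    [1, [-5, -48, 0], [0, 0, 0]],
    [1, [0, 0, 40], [0, 0, 0]],
    [1, [0, 0, 40], [0, 0, 0]],
    [1, [0, 0, 18], [0, 0, 0]],
    [1, [0, 0, 0], [0, 0, 0]],
    [1, [0, 0, 0], [0, 0, 0]]
  ]
}}

```text
time_s: 10.1
ee_pos: [0.5019, -0.0502, 0.0754]
eef_rot: [-3.142, 0.001, 2.99]
force: [-0.2, 0.8, -0.1]
grip_width: 0.0001
grip_force: 0.0
```

{"method": "carry_out", "body": {
  "commands": [
    [1, [0, 0, 4], [0, 0, 0]],
    [1, [0, 0, 4], [0, 0, 0]],
    [1, [0, 0, 1], [0, 0, 0]],
    [1, [0, 0, 0], [0, 0, 0]],
    [1, [0, 0, 0], [0, 0, 0]]
  ]
}}

```text
time_s: 10.72
ee_pos: [0.5016, -0.0501, 0.0659]
eef_rot: [-3.142, 0.0, 2.99]
force: [-1.1, 0.2, 5.9]
grip_width: 0.0008
grip_force: 2.8
```

Bolt a is tight: 5.9 N at z = 66 mm with no sinking. On to bolt b.

{"method": "carry_out", "body": {
  "commands": [
    [1, [0, 0, -20], [0, 0, 0]],
    [1, [0, 36, 0], [0, 0, 0]],
    [1, [0, 36, 0], [0, 0, 0]],
    [1, [0, 0, 10], [0, 0, 0]],
    [1, [0, 0, 8], [0, 0, 0]],
    [1, [0, 0, 2], [0, 0, 0]],
    [1, [0, 0, 0], [0, 0, 0]],
    [1, [0, 0, 0], [0, 0, 0]]
  ]
}}

```text
time_s: 11.72
ee_pos: [0.5121, 0.0206, 0.0658]
eef_rot: [3.141, -0.001, 2.989]
force: [-5.6, 4.5, 12.7]
grip_width: 0.0005
grip_force: 5.7
```

Bolt b is tight too, so on to bolt c.

{"method": "carry_out", "body": {
  "commands": [
    [1, [0, 0, -20], [0, 0, 0]],
    [1, [0, 35, 0], [0, 0, 0]],
    [1, [0, 35, 0], [0, 0, 0]],
    [1, [0, 0, 0], [0, 0, 0]],
    [1, [0, 0, 10], [0, 0, 0]],
    [1, [0, 0, 7], [0, 0, 0]],
    [1, [0, 0, 2], [0, 0, 0]],
    [1, [0, 0, 0], [0, 0, 0]],
    [1, [0, 0, 0], [0, 0, 0]]
  ]
}}

```text
time_s: 12.85
ee_pos: [0.523, 0.0902, 0.0666]
eef_rot: [3.142, 0.0, 2.99]
force: [1.2, 0.5, -0.3]
grip_width: 0.0004
grip_force: 0.0
```

{"method": "carry_out", "body": {
  "commands": [
    [1, [0, 0, 2], [0, 0, 0]],
    [1, [0, 0, 2], [0, 0, 0]],
    [1, [0, 0, 2], [0, 0, 0]],
    [1, [0, 0, 0], [0, 0, 0]],
    [1, [0, 0, 0], [0, 0, 0]]
  ]
}}

```text
time_s: 13.48
ee_pos: [0.5228, 0.0904, 0.0603]
eef_rot: [-3.142, -0.0, 2.99]
force: [0.0, 0.3, 0.3]
grip_width: 0.0001
grip_force: 0.0
```

Bolt c is sinking, so it is the loose one. I'll push it to its stop, then lift off and look.

{"method": "carry_out", "body": {
  "commands": [
    [1, [0, 0, 2], [0, 0, 0]],
    [1, [0, 0, 1.5], [0, 0, 0]],
    [1, [0, 0, 0.5], [0, 0, 0]],
    [1, [0, 0, 0], [0, 0, 0]]
  ]
}}

```text
time_s: 13.98
ee_pos: [0.5233, 0.0904, 0.0584]
eef_rot: [3.141, 0.001, 2.99]
force: [-11.3, -2.1, 26.4]
grip_width: 0.0005
grip_force: 13.3
```

{"method": "carry_out", "body": {
  "commands": [
    [1, [0, 0, -40], [0, 0, 0]],
    [0.6, [50, 0, -60], [0, 0, 0]],
    [0.6, [0, 0, 0], [0, 0, 0]],
    [0.6, [0, 0, 0], [0, 0, 0]]
  ]
}}

```text
time_s: 14.48
ee_pos: [0.4834, 0.0964, 0.144]
eef_rot: [-3.142, -0.0, 2.99]
force: [-0.3, 0.4, -0.0]
grip_width: 0.0269
grip_force: 0.0
```

```bash
python3 - <<'E'
from h import *
s=state()
ims=[]
for n in("scene","side","wrist"):
  c=ctrl.camera(n);ims.append(c["img"])
  for t in["mark","point","cap_a_lug","cap_b_lug","cap_c_lug","cap_c_hinge","bolt_c_top"]:
    print(n,t,[(round(r["score"],2),np.round(r["at"],4).tolist(),proj(c,r["at"]).round(1).tolist()) for r in ctrl.place_of(t,n)[:2]])
np.save("w3.npy",c,allow_pickle=True)
x,y=proj(c,[0.572,0.162,0.03]).astype(int);x=min(max(x,60),452);y=min(max(y,45),339);print("crop",x-60,y-45)
cv2.imwrite("pics/w3.png",np.hstack([cv2.resize(c["img"],(400,300)),cv2.resize(c["img"][y-45:y+45,x-60:x+60],(400,300),interpolation=cv2.INTER_CUBIC)]))
E
```

```text
{'time_s': 14.475, 'ee_pos': [0.483, 0.096, 0.144], 'eef_rot': [-3.142, -0.0, 2.99], 'force': [-0.34, 0.39, -0.005], 'grip_width': 0.027, 'grip_force': 0.0, 'qpos': [0.122, 0.236, 1.753, 0.0, 1.153, -1.297]}
scene mark [(0.61, [0.5725, 0.1618, 0.0257], [289.0, 167.5]), (0.61, [0.5915, -0.0625, 0.0485], [255.1, 221.3])]
scene point [(0.77, [0.573, 0.1582, 0.0322], [288.7, 167.2]), (0.37, [0.5238, -0.1319, 0.0837], [220.4, 222.5])]
scene cap_a_lug [(0.73, [0.3455, 0.4256, 0.0034], [271.6, 90.9]), (0.69, [0.5412, -0.053, 0.0868], [241.9, 203.8])]
scene cap_b_lug [(0.64, [0.5478, 0.0175, 0.0834], [257.5, 187.4])]
scene cap_c_lug [(0.76, [0.5624, 0.0865, 0.088], [274.5, 172.0])]
scene cap_c_hinge [(0.69, [0.6085, 0.0837, 0.0518], [286.7, 186.5]), (0.58, [0.3492, 0.4244, 0.0017], [272.2, 91.9])]
scene bolt_c_top [(0.51, [0.522, 0.0912, 0.0603], [263.5, 169.8])]
side mark [(0.65, [0.5731, 0.1634, 0.0268], [237.9, 228.0]), (0.62, [0.5984, 0.0071, 0.0471], [239.9, 197.1])]
side point [(0.93, [0.5688, 0.1627, 0.034], [239.2, 226.3]), (0.63, [0.5362, -0.0513, 0.0859], [259.3, 181.6])]
side cap_a_lug [(0.65, [0.5374, -0.0498, 0.0839], [258.9, 182.3])]
side cap_b_lug [(0.69, [0.548, 0.0149, 0.0847], [253.1, 190.9])]
side cap_c_lug [(0.74, [0.5566, 0.0859, 0.0851], [247.0, 201.4])]
side cap_c_hinge [(0.73, [0.3503, 0.4228, 0.0023], [297.6, 300.7]), (0.58, [0.6097, 0.079, 0.0546], [232.6, 206.0])]
side bolt_c_top [(0.45, [0.5273, 0.0939, 0.0542], [254.9, 211.0])]
wrist mark [(0.57, [0.5764, 0.1624, 0.028], [334.1, 269.4])]
wrist point []
wrist cap_a_lug [(0.58, [0.4997, -0.0444, 0.0701], [90.2, 243.2])]
wrist cap_b_lug []
wrist cap_c_lug [(0.96, [0.5611, 0.0888, 0.0828], [258.5, 296.4])]
wrist cap_c_hinge [(0.71, [0.6079, 0.077, 0.0495], [253.0, 321.9])]
wrist bolt_c_top [(0.74, [0.5239, 0.091, 0.0592], [254.2, 243.1])]
crop 273 221
```

View pics/w3.png

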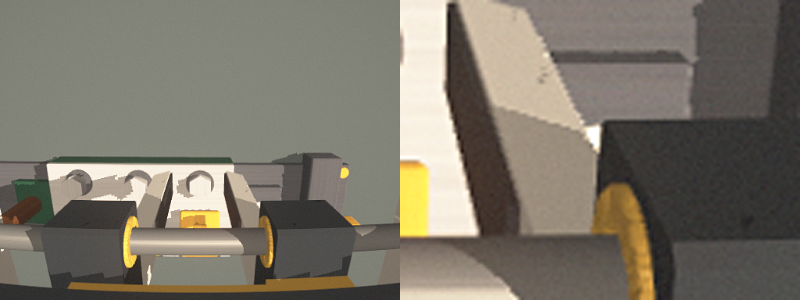

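Bolt c is down (top about 59 mm), and lug c sits near pixel (256,285), almost on the tool's centre line. I'll measure the lug's lateral offset precisely before gripping, because a misaligned grip would shove the carriage.

```bash
python3 - <<'E'
from h import *
c=np.load("w3.npy",allow_pickle=True).item()
s=ctrl.get_obs();p=np.array(s["ee_pos"]);M=R.from_euler("xyz",s["eef_rot"]).as_matrix()
print(c["camera_matrix"][0,2],M.round(3).tolist())
for y in(0.080,0.087,0.094):print(y,proj(c,[0.56,y,0.086]))
cv2.imwrite("pics/w4.png",cv2.resize(c["img"][230:310,200:320],(780,520),interpolation=cv2.INTER_CUBIC))
for px in([240,290],[256,290],[272,290]): print(px,M.T@(at_z(c,px,.086)-p))
E
```

```text
253.33154970014368 [[-0.989, 0.151, 0.0], [0.151, 0.989, -0.0], [-0.0, 0.0, -1.0]]
0.08 [247.58192136 298.82829837]
0.087 [256.15259843 297.67606771]
0.094 [264.74212242 296.50771768]
[240, 290] [-0.07014083 -0.01064138  0.05850881]
[256, 290] [-0.07013598  0.00216802  0.05850886]
[272, 290] [-0.07016969  0.01498076  0.05850891]
```

View pics/w4.png

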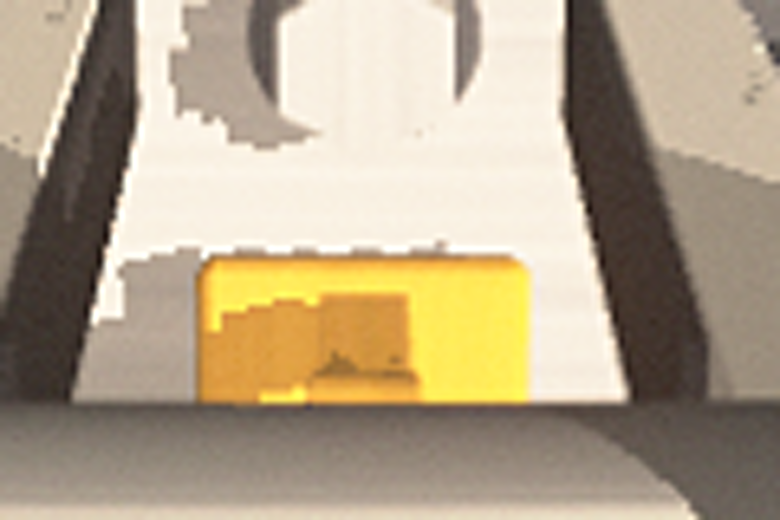

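The lug head spans crop columns 307–418, which puts its centre at pixel 255.7. That is about +2 mm from the tool's centre line. I'll go down over it.

{"method": "carry_out", "body": {
  "commands": [
    [0.6, [-38, 1, 0], [0, 0, 0]],
    [0.6, [-39, 1, 0], [0, 0, 0]],
    [0.6, [0, 0, 0], [0, 0, 0]],
    [0.6, [0, 0, 40], [0, 0, 0]],
    [0.6, [0, 0, 25], [0, 0, 0]],
    [0.6, [0, 0, 10], [0, 0, 0]],
    [0.6, [0, 0, 0], [0, 0, 0]],
    [0.6, [0, 0, 0], [0, 0, 0]]
  ]
}}

```text
time_s: 16.68
ee_pos: [0.5602, 0.0868, 0.0706]
eef_rot: [3.141, 0.002, 2.99]
force: [0.6, -0.4, 0.1]
grip_width: 0.0375
grip_force: 0.0
```

{"method": "carry_out", "body": {
  "commands": [
    [0.8, [0, 0, 3], [0, 0, 0]],
    [0.8, [0, 0, 0], [0, 0, 0]],
    [1, [0, 0, 0], [0, 0, 0]],
    [1, [0, 0, 0], [0, 0, 0]],
    [1, [0, 0, 0], [0, 0, 0]],
    [1, [0, 0, 0], [0, 0, 0]]
  ],
  "squeeze": 25
}}

```text
time_s: 17.42
ee_pos: [0.5599, 0.0867, 0.0666]
eef_rot: [-3.142, 0.0, 2.99]
force: [-0.4, -1.8, 3.4]
grip_width: 0.0138
grip_force: 25.0
```

{"method": "carry_out", "body": {
  "commands": [
    [1, [-4, 0, -5], [0, 0, 0]],
    [1, [-4.2, 0, -4.6], [0, 0, 0]],
    [1, [-4.8, 0, -4.1], [0, 0, 0]],
    [1, [-5.1, 0, -3.7], [0, 0, 0]],
    [1, [-5.5, 0, -3.1], [0, 0, 0]],
    [1, [-5.8, 0, -2.6], [0, 0, 0]],
    [1, [-6, 0, -1.9], [0, 0, 0]],
    [1, [-6.2, 0, -1.4], [0, 0, 0]],
    [1, [0, 0, 0], [0, 0, 0]],
    [1, [0, 0, 0], [0, 0, 0]]
  ]
}}

```text
time_s: 18.68
ee_pos: [0.6012, 0.0802, 0.0931]
eef_rot: [-3.141, 0.001, 2.99]
force: [-1.3, -5.4, -1.2]
grip_width: 0.0138
grip_force: 25.0
```

```bash
python3 - <<'E'
from h import *
s=state()
P=[]
for n,b in(("scene",[(0.56,.08,.1)]),("side",[(0.56,.08,.1)]),("wrist",[(0.56,.16,.03)])):
  c=ctrl.camera(n)
  for t in["mark","point","cap_c_lug","cap_c_hinge","handle_top"]:
    print(n,t,[(round(r["score"],2),np.round(r["at"],4).tolist()) for r in ctrl.place_of(t,n)[:2]])
  x,y=proj(c,b[0]).astype(int);x=min(max(x,45),467);y=min(max(y,45),339)
  P.append(cv2.resize(c["img"][y-45:y+45,x-45:x+45],(266,266),interpolation=cv2.INTER_CUBIC))
cv2.imwrite("pics/l2.png",np.hstack(P))
E
```

```text
{'time_s': 18.675, 'ee_pos': [0.601, 0.08, 0.093], 'eef_rot': [-3.141, 0.001, 2.99], 'force': [-1.288, -5.376, -1.171], 'grip_width': 0.014, 'grip_force': 24.999, 'qpos': [0.072, 0.532, 1.467, -0.0, 1.142, -1.346]}
scene mark [(0.75, [0.5724, 0.1605, 0.0256])]
scene point []
scene cap_c_lug [(0.56, [0.5419, 0.4714, 0.0004]), (0.45, [0.596, 0.0799, 0.1116])]
scene cap_c_hinge []
scene handle_top []
side mark [(0.88, [0.5708, 0.1597, 0.0268]), (0.28, [0.5485, 0.0144, 0.0852])]
side point [(0.81, [0.573, 0.1652, 0.0306])]
side cap_c_lug [(0.46, [0.5945, 0.0836, 0.1104])]
side cap_c_hinge [(0.64, [0.6125, 0.0816, 0.0571])]
side handle_top [(0.84, [0.53, -0.1263, 0.0839]), (0.68, [0.3518, 0.4254, 0.0026])]
wrist mark [(0.85, [0.5725, 0.1611, 0.0239])]
wrist point [(0.71, [0.5699, 0.1594, 0.031])]
wrist cap_c_lug [(0.6, [0.5973, 0.08, 0.1053])]
wrist cap_c_hinge [(0.67, [0.6121, 0.0736, 0.0535])]
wrist handle_top []
```

View pics/l2.png

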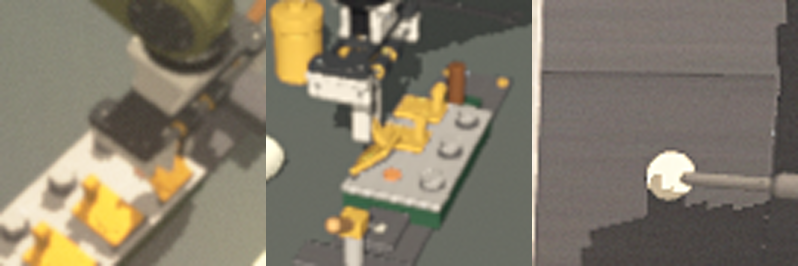

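The side crop shows cap c standing open in the fingers and caps a and b shut. In the wrist crop the spot (671,176) is about 3–4 mm short of the tip (685,180). I'll nudge it +2 mm for margin while holding the lug.

{"method": "carry_out", "body": {
  "commands": [
    [1, [0, 1, 0], [0, 0, 0]],
    [1, [0, 1.2, 0], [0, 0, 0]],
    [1, [0, 0, 0], [0, 0, 0]],
    [1, [0, 0, 0], [0, 0, 0]],
    [1, [0, 0, 0], [0, 0, 0]]
  ]
}}

```text
time_s: 20.2
ee_pos: [0.6014, 0.0826, 0.0931]
eef_rot: [3.142, 0.0, 2.99]
force: [-1.7, -4.1, 0.1]
grip_width: 0.0135
grip_force: 25.0
```

```bash
python3 - <<'E'
from h import *
s=state()
c=ctrl.camera("wrist")
for t in["mark","point"]:
    print(t,[(round(r["score"],2),np.round(r["at"],4).tolist()) for r in ctrl.place_of(t,"wrist")[:2]])
x,y=proj(c,(0.572,.162,.03)).astype(int);x=min(max(x,20),492);y=min(max(y,20),364);print(x-20,y-20)
cv2.imwrite("pics/w5.png",cv2.resize(c["img"][y-20:y+20,x-20:x+20],(400,400),interpolation=cv2.INTER_CUBIC))
for q in((x,y),(x+10,y)):print(at_z(c,q,.026),at_z(c,q,.03))
E
```

```text
{'time_s': 20.2, 'ee_pos': [0.601, 0.083, 0.093], 'eef_rot': [3.142, 0.0, 2.99], 'force': [-1.737, -4.139, 0.135], 'grip_width': 0.014, 'grip_force': 24.999, 'qpos': [0.076, 0.533, 1.465, -0.0, 1.143, -1.343]}
mark [(0.77, [0.5746, 0.1669, 0.0259]), (0.65, [0.5215, 0.0954, 0.0586])]
point [(0.86, [0.5718, 0.1595, 0.0319])]
333 130
[0.57236627 0.16241309 0.026     ] [0.57172506 0.16128908 0.03      ]
[0.57346493 0.16994788 0.026     ] [0.5728059  0.16870167 0.03      ]
```

View pics/w5.png

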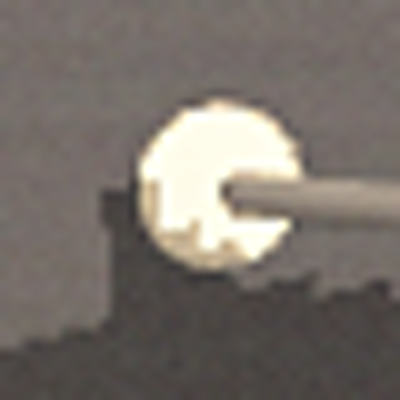

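The spot centre (220,185) and rod tip (225,190) coincide to within about 1 mm. Handing in.

```bash
python3 -c "
from station import ctrl
print(ctrl.hand_in())"
```

```text
the job is handed in; nothing more can be done
None
```

The job is handed in: the white spot is within about 1 mm of the scribing point, bolt c (nearest the point) was the loose one, and its cap is held open by the fingers at about 45 degrees with caps a and b shut; the hand-in gave no verdict.

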